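Slide a culture dish under the reader bridge and start the reading

TASK

Without picking it up, push the lidded petri dish flat along the worktop, in through the open mouth of the white dish reader and under its low bridge, until it rests against the stop block behind. Only then press the button on the reader's side wing fully down, and let go of it. Never lift or tip the dish, and leave the vial, the tape roll and the amber bottle where they stand.

Things in the scene. Friction and masses are not known exactly. Their poses are not given: they have to be found in the camera images.
- dish: lidded clear-white petri dish, round, 61 mm across and 16 mm high, 35 to 70 g, loose on the worktop; origin at the centre of its underside, z up. It is the only petri dish.
- reader: white and aluminium dish reader, 159 mm wide with its wing, fixed to the worktop. Origin on the worktop at the centre of a fully seated dish; local +y points out of its open mouth (the dish goes in along local -y), z up. No floor plate: the dish slides on the worktop. The button's wing (48 x 50 x 30 mm high) is on the local -x side, nearest the robot, centred at x -79, y -30.5 mm.
- home (a point): same point and axes as the reader's origin. The lane between the aluminium side feet (18 mm wide, 20 mm high) is 76 mm wide, x -38 to +38 mm; the feet's rounded noses end at y +13 mm. The stop face is at y -30.5 mm, on a block 30 mm high reaching back to y -55.5 mm. A seated dish touches it and sticks out 20 mm in front of the bridge, so fingers outside the mouth can push it home.
- bridge (a point): centre of the underside of the white bridge bar, 20 mm above the worktop (3 mm behind home, local y -3 mm). The bar spans both feet (112 mm), runs from local y -16 to +10 mm and its top is 40 mm above the worktop; a black round sensor barrel on it, 22 mm across, reaches 50 mm.
- start_button_top (a point): centre of the top face of the round white push button (24 mm across) on the reader's wing, 52 mm above the worktop; it is pressed straight down.
- start_button (a joint): travel of that button in m: 0 = up, 0.006 = fully down (5 N); a spring brings it back up.
- vial: small blue vial, 24 mm across, 50 mm high, standing loose on the far side of the lane; origin at the centre of its underside. Leave it alone.
- tape: white tape roll, 68 mm across, 46 mm high, lying loose on the near side of the lane; origin at the centre of its underside. Leave it alone.
- amber_bottle: amber bottle with blue cap, 43 mm across, 83 mm high, standing loose on the near right, past the reader; origin at the centre of its underside. Leave it alone.
Things that resemble listed ones, but are neither listed nor needed, are in the scene too. What is shaped like the dish but brown, purple or red is not meant.

How it is judged:
By the outcome, as a careful person would: the job done as asked, in the order asked, and still so for the second after the job is handed in, with the robot touching nothing.
It also fails if it takes over 58 s, if anything falls off the work surface, if the arm or the gripper's body presses on something with over 40 N, if the wrist force passes 120 N, or if a joint passes its speed limit or range.

ROBOT

A 7-joint arm with a two-finger parallel gripper is mounted at the origin on a cart in front of the work surface, level with it; the furniture and walls round the work are solid. World frame = base frame: x ahead of the robot, y to its left, z up, the work surface at z = 0. Lengths are in mm, angles in rad, forces in N, time in s.
With the tool pointing down it reaches from about 425 to 825 mm from the base axis. Payload 3.6 kg.
Tool frame: the origin (TCP) lies at the very end of the fingers, on their centre line; the grasp point (between the pads) lies 19 mm behind it; z points along the fingers, y is the line along which they close (so a half turn about z gives the same grasp; the last joint's range is limited). The gripper opens to 93 mm and grips with 3 to 60 N. Pads are 15 mm wide; open, the fingers measure 128 mm over their backs; the gripper's body (75 mm by 188 mm) begins 65 mm behind the grasp point.
Start: joints at [1.312, 0.615, -0.013, 1.423, 0.008, 1.103, -0.04], TCP at [149.339, -632.58, 192.24] pointing down, gripper open.
Joint ranges: [-3.12, 3.12], [-0.3, 2.06], [-1.34, 1.32], [0.26, 2.42], [-1.36, 4.5], [0.01, 1.98], [-2.84, 2.84]. Speed limits (rad/s): [2.79, 2.79, 3.14, 3.14, 3.14, 3.14, 3.14].

INTERFACE

Orientations are given as a rotation vector (axis times angle).
In Python, from cell import status, get_image, camera_model, hand_in gives the robot as it stands.
- The arm moves only by the shell command python3 -m jog 'ROWS' [FORCE]. ROWS is JSON, one flat list of numbers, 5 for each row, row after row: the opening in per cent of the stroke, from 0 (shut) to 100 (fully open), then the shift along the tool's x, y, z in m, then the turn about the tool's z in rad. A call has 1 to 20 rows; each row is the pose to reach, as a shift and turn from the pose commanded when the call began, along the tool's axes at that moment; what a row does not reach only later rows make up. A row lasts 1/8 s, in which the tool goes at most 62.5 mm and 10.7 degrees, less where a joint would pass 70% of its speed; a pose out of reach is approached as far as the arm can. A call with a gripper value outside its range is refused whole. The fingers move at their own pace and stop on an object; FORCE is the grip in N (left out, the last holds). Time passes only in rows, so rows that repeat a pose let the fingers close. It gives the time, the measured TCP pose, the force, the opening and the grip force at its end, in the units of the state.
- status.read_state(): the state, without advancing time (a new reading comes with each control period).
- get_image(name): name is "scene" or "top"; returns (picture, depth): 480x640x3 uint8, red, green, blue; 480x640 float32, mm along the optical axis (not along the pixel's ray), 0 where there is no reading.
- camera_model(name): a dict with "intrinsics" (3x3 intrinsics, pixels), "extrinsics" (4x4, takes a point from world to camera coordinates). Camera axes: x right, y down, z forward; pixel columns grow to the right and rows downward; lengths in mm; the calibration is good to about 2 mm. A picture is of the moment at which its call begins. camera_model takes no time and is no camera call.
- hand_in(): hands the job in; it is judged then, once.
The state is a dict: "time_s": time; "joint_positions": joint angles; "joint_vel": joint speeds; "effort": joint torques, N m; "tool_pos": TCP position; "tool_rot": TCP orientation; "ft_force": force on the tool from outside, world axes, zero at the start; "moment": the same for the moment, N m; "grip_width": finger opening in mm; "gripper_force": force on a finger pad.
Only numpy, scipy, OpenCV 4.12 (cv2) and the standard library are available. Lean on these libraries where they do the work, as an engineer would, in place of code of your own. Each camera call takes 0.05 s, during which the arm holds its last target. There are 200 camera calls.

## Working session

There is one attempt and no reset: what is moved stays moved. The work goes in short steps, Python scripts to look and compute and a shell command to move; the robot and the scene stay as the last step left them, time stands still between calls to the robot, and variables do not carry over. Pictures are saved under pics/ and viewed, at most 10 in all, crops included, and the job is handed in when it is done.

```bash
mkdir -p pics; ls; python3 - <<'E'
from cell import status,get_image,camera_model
import cv2,numpy as np
for n in("scene","top"):
    p,d=get_image(n); np.savez(f"/tmp/{n}.npz",p=p,d=d); cv2.imwrite(f"pics/{n}1.png",p[:,:,::-1])
    m=camera_model(n); print(n,np.round(m["intrinsics"],1).tolist(),np.round(m["extrinsics"],4).tolist())
s=status.read_state(); print(s["time_s"],s["tool_pos"],s["tool_rot"],s["ft_force"],s["grip_width"])
E
```

```text
pics
scene [[597.0, 0.0, 327.8], [0.0, 597.0, 245.5], [0.0, 0.0, 1.0]] [[-0.5797, -0.8148, -0.0085, 295.931], [-0.4877, 0.3553, -0.7974, 328.0423], [0.6528, -0.4581, -0.6034, 1022.4512], [0.0, 0.0, 0.0, 1.0]]
top [[548.6, 0.0, 309.9], [0.0, 548.6, 243.1], [0.0, 0.0, 1.0]] [[-0.004, -0.9997, 0.0238, -18.4706], [-0.9973, 0.0023, -0.0732, 526.9261], [0.0731, -0.024, -0.997, 1027.9121], [0.0, 0.0, 0.0, 1.0]]
0.1 [ 149.11421684 -631.88664019  191.21527695] [-3.11827877e+00 -3.63043947e-01  5.14356831e-04] [ 0.24692576 -0.85953524 -0.35136924] 92.69709003432442
```

View pics/scene1.png

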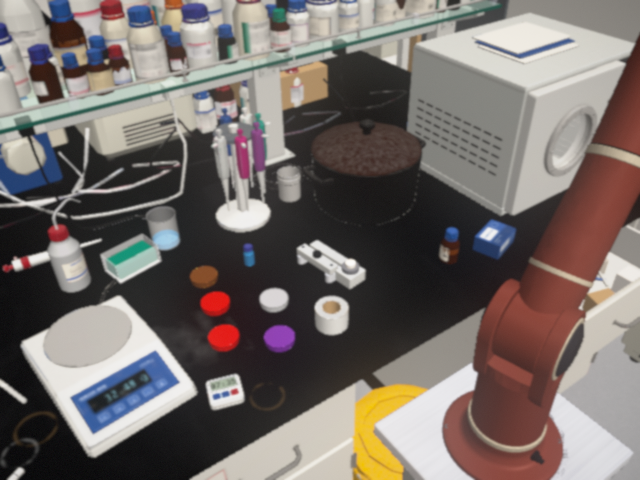

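View pics/top1.png

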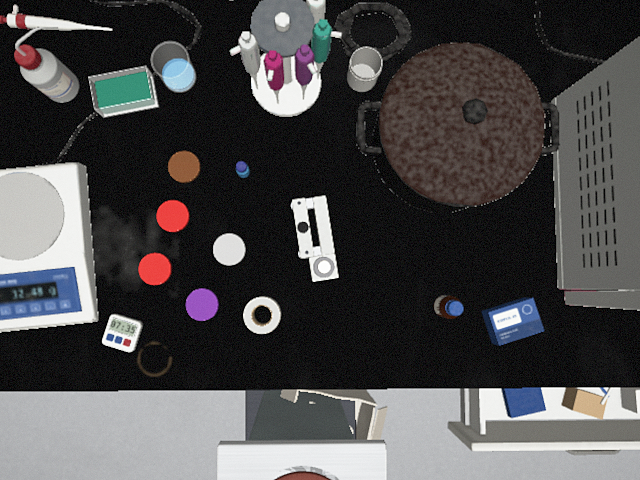

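In the top view, the lookalikes are brown (184,167), red (172,216) and (155,269), and purple (202,305). The tape roll (262,315) and the balance pan are also round. The only white dish is at (229,250), between the vial (242,169) and the tape. The reader is at about (315,238), mouth facing image-left, with its button at (323,267). I'll check this in a close crop.

```bash
cat > h.py <<'E'
import numpy as np,cv2
from cell import get_image,camera_model,status
def ray(n,uv,z):
    m=camera_model(n);K=np.array(m["intrinsics"]);E=np.array(m["extrinsics"]);R=E[:3,:3];t=E[:3,3]
    c=-R.T@t; d=R.T@np.linalg.inv(K)@np.array([uv[0],uv[1],1.]); return c+d*(z-c[2])/d[2]
def proj(n,P):
    m=camera_model(n);E=np.array(m["extrinsics"]);q=np.array(m["intrinsics"])@(E[:3,:3]@np.array(P,float)+E[:3,3]);return q[:2]/q[2]
def blob(p,box,lo=110):
    x0,y0,x1,y1=box;g=p[y0:y1,x0:x1].min(2)>lo
    n,l,s,c=cv2.connectedComponentsWithStats(g.astype(np.uint8));i=1+s[1:,4].argmax()
    return (l==i),c[i]+[x0,y0],s[i]
E
python3 - <<'E'
from h import *
T=np.load("/tmp/top.npz")["p"];S=np.load("/tmp/scene.npz")["p"]
m,c,s=blob(T,(205,225,255,275));print("dish top",c,s,ray("top",c,14))
m,c,s=blob(S,(250,280,298,320));print("dish scene",c,s,ray("scene",c,12))
cr=cv2.resize(T[160:340,180:370],None,fx=4,fy=4,interpolation=cv2.INTER_NEAREST)[:600,:]
a=cv2.resize(T[180:300,205:355],None,fx=5,fy=5,interpolation=cv2.INTER_CUBIC)
cv2.imwrite("pics/crop_top.png",a[:,:,::-1])
b=cv2.resize(S[225:350,245:385],None,fx=4.5,fy=4.5,interpolation=cv2.INTER_CUBIC)
cv2.imwrite("pics/crop_scene.png",b[:,:,::-1])
E
```

```text
dish top [228.68891538 248.94398093] [  8   8  33  33 839] [516.50503215 134.93645697  14.        ]
dish scene [273.67667845 299.21908127] [  9   8  30  24 566] [516.54396326 138.85325067  12.        ]
```

View pics/crop_top.png

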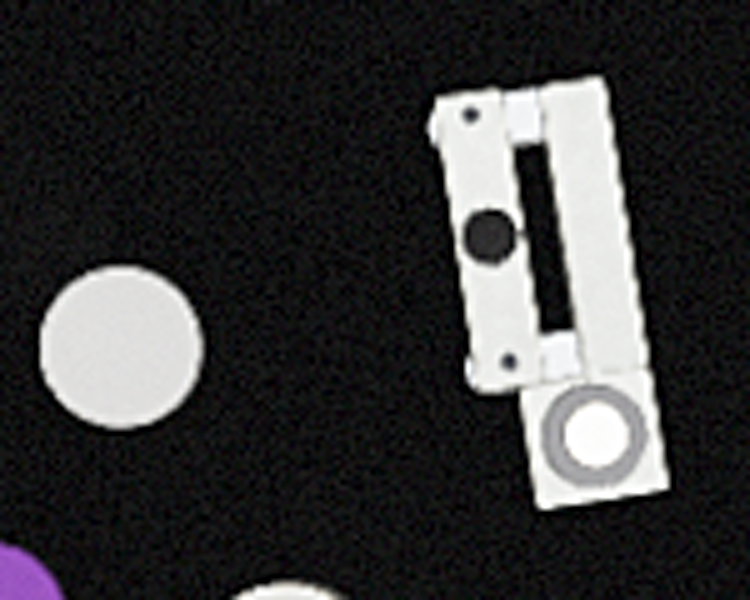

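View pics/crop_scene.png

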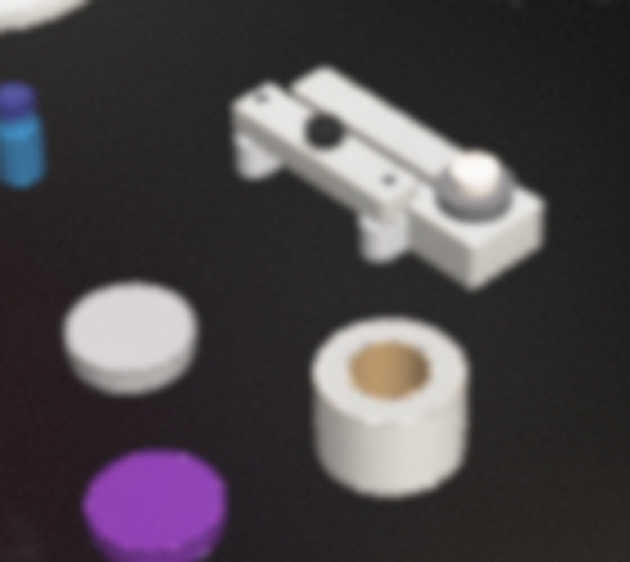

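The white dish is confirmed at (229,249). In the crop, the black barrel is at (490,237), the bridge screws at (471,115) and (509,361), and the button top at (597,435).

```bash
python3 - <<'E'
from h import *
T=np.load("/tmp/top.npz")["p"]
f=lambda a,z:ray("top",(np.array(a)+.5)/5-.5+[205,180],z)
s1,s2=f((471,115),40),f((509,361),40); bar=f((490,237),50); but=f((597,435),52)
cor={k:f(v,30) for k,v in dict(backfar=(605,76),backnear=(668,489),frontwing=(540,509)).items()}
print("screws",s1,s2,np.hypot(*(s1-s2)[:2]));print("bar",bar,"but",but,np.hypot(*(bar-but)[:2]))
# local x axis dirs (world)
for d in ((s1-s2),(cor["backfar"]-cor["backnear"])): print(np.degrees(np.arctan2(d[1],d[0])))
d=(bar-but)[:2]; a=np.arctan2(d[1],d[0])-np.arctan2(27.5,79); print("from bar/but",np.degrees(a))
src=np.array([[0,-3],[-79,-30.5],[-79-24,-55.5],[-79-24,-5.5]]);dst=np.array([bar[:2],but[:2],cor["backnear"][:2],cor["frontwing"][:2]])
M,_=cv2.estimateAffinePartial2D(src,dst,ransacReprojThreshold=6)
print(M,np.degrees(np.arctan2(M[1,0],M[0,0])));print((src@M[:,:2].T+M[:,2]-dst).round(1))
hs=lambda img,b,lo,hi:None
H=cv2.cvtColor(T,cv2.COLOR_RGB2HSV)
g=((H[:,:,0]>95)&(H[:,:,0]<130)&(H[:,:,1]>100))[150:190,225:260].astype(np.uint8);v=np.argwhere(g).mean(0)[::-1]+[225,150];print("vial",v,ray("top",v,40))
m,c,s=blob(T,(238,290,285,340));print("tape",s,c); 
print(ray("top",(s[0]+238+s[2]/2,s[1]+290+s[3]/2),46))
E
```

```text
screws [601.87898056   0.8504404   40.        ] [509.14942228 -13.11779221  40.        ] 93.77570314999423
bar [554.7157132   -6.04760585  50.        ] but [481.0224712  -45.28786389  52.        ] 83.4894710050107
8.566293517135065
8.259892796985707
from bar/but 8.841385432128087
[[ 9.81454710e-01 -1.52315266e-01  5.54066673e+02]
 [ 1.52315266e-01  9.81454710e-01 -3.24275152e+00]] 8.82155211848229
[[-0.2 -0.1]
 [ 0.2  0.1]
 [ 0.2 -0.4]
 [-0.1  0.4]]
vial [242.22695035 169.34397163] [665.1270547  107.30228875  40.        ]
tape [  5   6  38  38 820] [261.49512195 314.8402439 ]
[392.59849283  69.07977751  46.        ]
```

```bash
cat >> h.py <<'E'
O=np.array([554.07,-3.24]);A=np.radians(8.7)
Rl=np.array([[np.cos(A),-np.sin(A)],[np.sin(A),np.cos(A)]])
w=lambda x,y:O+Rl@np.array([x,y])          # reader local -> world
loc=lambda p:Rl.T@(np.array(p[:2])-O)
def shift(pos,rv,P):                        # world target -> tool-axis shift (m)
    R=cv2.Rodrigues(np.array(rv,float))[0]; return (R.T@(np.array(P)-np.array(pos))/1000).round(4)
E
python3 - <<'E'
from h import *
p0=[149.339,-632.58,192.24];rv=status.read_state()["tool_rot"]
R=cv2.Rodrigues(rv)[0];print("toolx deg",np.degrees(np.arctan2(R[1,0],R[0,0])))
print("dish local",loc([516.5,135]),"start world",w(-16,195))
for P in ([360,-380,192],[430,-150,192],[*w(-16,195),150]): print(shift(p0,rv,P))
d=np.load("/tmp/top.npz")["d"]
E=np.array(camera_model("top")["extrinsics"])
for uv in((560,290),(567,303),(558,200),(172,216),(449,307)):
    z=d[uv[1],uv[0]];K=np.array(camera_model("top")["intrinsics"]);q=np.linalg.inv(K)@[uv[0],uv[1],1]*z;print(uv,(E[:3,:3].T@(q-E[:3,3])).round())
E
```

```text
toolx deg 13.281472363057485
dish local [-16.22741954 142.33226393] start world [508.75823786 187.0961348 ]
[ 0.2631 -0.1974  0.0007]
[ 0.384  -0.4052  0.0011]
[ 0.5381 -0.7151  0.0438]
(560, 290) [ 435. -507.    4.]
(567, 303) [ 412. -496.   52.]
(558, 200) [ 607. -494.   37.]
(172, 216) [580. 243.  14.]
(449, 307) [ 407. -266.   86.]
```

```bash
python3 -m jog '[100,0.038,-0.028,0,-0.05, 100,0.075,-0.056,0,-0.12, 100,0.113,-0.085,0,-0.2, 100,0.15,-0.113,0,-0.28, 100,0.188,-0.141,0,-0.36, 100,0.225,-0.169,0,-0.44, 90,0.263,-0.197,0,-0.52, 80,0.287,-0.239,0,-0.6, 70,0.311,-0.28,0,-0.68, 60,0.336,-0.322,0,-0.76, 50,0.36,-0.363,0,-0.84, 40,0.384,-0.405,0,-0.92, 40,0.406,-0.449,0,-1.0, 40,0.428,-0.494,0,-1.08, 40,0.45,-0.538,0.01,-1.16, 40,0.472,-0.582,0.02,-1.24, 40,0.494,-0.627,0.03,-1.33, 40,0.516,-0.671,0.04,-1.42, 40,0.538,-0.715,0.044,-1.491, 40,0.538,-0.715,0.044,-1.491]'
python3 - <<'E'
from h import *
s=status.read_state();R=cv2.Rodrigues(s["tool_rot"])[0]
print(s["time_s"],s["tool_pos"],loc(s["tool_pos"]),np.degrees(np.arctan2(R[1,0],R[0,0])),R[2],s["grip_width"],s["ft_force"])
T,_=get_image("top");m,c,_=blob(T,(205,225,255,275));print(c)
E
```

```text
time_s: 2.6
tool_pos: [507.8, 192.0, 147.7]
tool_rot: [-2.035, -2.389, -0.003]
ft_force: [0.1, -0.2, -0.1]
grip_width: 37.3
gripper_force: 0.0
2.6 [507.849425   191.96722166 147.73655064] [-16.16155137 199.95250736] 99.13290556543217 [ 3.69954106e-03 -5.30081434e-04 -9.99993016e-01] 37.275762852318394 [ 0.09376814 -0.20522987 -0.07404637]
[228.72393365 248.96327014]
```

```bash
python3 -m jog '[40,0,0,0.03,0, 40,0,0,0.06,0, 40,0,0,0.09,0, 40,0,0,0.115,0, 40,0,0,0.13,0, 40,0,0,0.138,0, 40,0,0,0.14,0, 40,0,0,0.14,0]'
python3 - <<'E'
from h import *
s=status.read_state();R=cv2.Rodrigues(s["tool_rot"])[0]
print(s["time_s"],s["tool_pos"],loc(s["tool_pos"]),np.degrees(np.arctan2(R[1,0],R[0,0])),s["ft_force"])
T,_=get_image("top");a=cv2.resize(T[180:300,175:355],None,fx=4,fy=4,interpolation=cv2.INTER_CUBIC);cv2.imwrite("pics/d.png",a[:,:,::-1])
E
```

```text
time_s: 3.65
tool_pos: [509.2, 187.0, 8.9]
tool_rot: [2.046, 2.383, 0.002]
ft_force: [-0.1, -0.1, -0.6]
grip_width: 37.3
gripper_force: 0.0
3.65 [509.16929431 187.03993469   8.87732974] [-15.60217409 194.8822698 ] 98.70016505823531 [-0.07472655 -0.13061981 -0.59719094]
```

View pics/d.png

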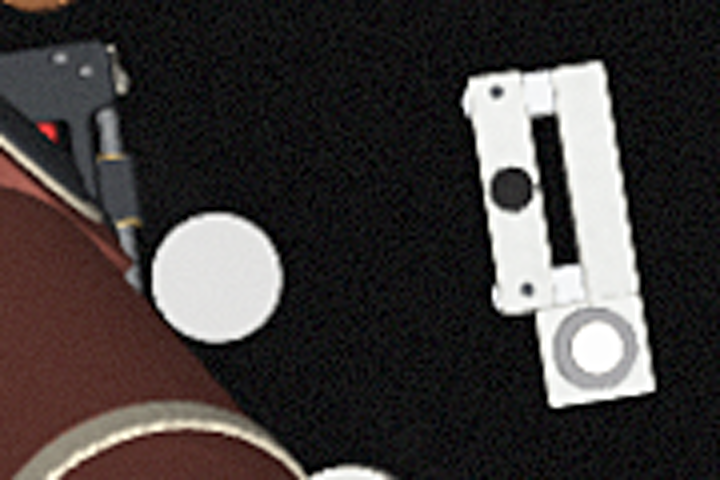

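The picture shows the dish at (217,277) in the crop, untouched, with the fingers lowered behind it at about (125,270). Now I'll push diagonally onto the lane axis.

```bash
python3 -m jog '[40,-0.010,0,0.001,0, 40,-0.017,0,0.002,0, 40,-0.022,0.001,0.002,0, 40,-0.027,0.002,0.002,0, 40,-0.032,0.003,0.002,0, 40,-0.037,0.004,0.002,0, 40,-0.042,0.005,0.002,0, 40,-0.047,0.006,0.002,0, 40,-0.052,0.007,0.002,0, 40,-0.057,0.008,0.002,0, 40,-0.062,0.009,0.002,0, 40,-0.067,0.010,0.002,0, 40,-0.072,0.011,0.002,0, 40,-0.077,0.012,0.002,0, 40,-0.082,0.013,0.002,0, 40,-0.087,0.014,0.002,0, 40,-0.092,0.015,0.002,0, 40,-0.097,0.016,0.002,0, 40,-0.102,0.016,0.002,0, 40,-0.102,0.016,0.002,0]'
python3 - <<'E'
from h import *
s=status.read_state();print(loc(s["tool_pos"]),s["tool_pos"][2],s["ft_force"])
T,_=get_image("top");S,_=get_image("scene")
a=cv2.resize(T[190:290,205:355],None,fx=5,fy=5,interpolation=cv2.INTER_CUBIC);b=cv2.resize(S[225:350,245:385],None,fx=4,fy=4,interpolation=cv2.INTER_CUBIC)
cv2.imwrite("pics/e1.png",a[:,:,::-1]);cv2.imwrite("pics/e2.png",b[:,:,::-1])
m,c,st=blob(T,(235,205,300,290));print(c,st,loc(ray("top",c,14)))
E
```

```text
time_s: 6.2
tool_pos: [540.0, 87.8, 6.2]
tool_rot: [2.047, 2.383, -0.0]
ft_force: [0.3, 0.8, 0.1]
grip_width: 37.6
gripper_force: 0.0
[-0.15979198 92.13597726] 6.2281307917384305 [0.31272342 0.77864855 0.09727333]
[285.875      279.47348485] [ 35  64  30  21 264] [-90.70886766  43.23662347]
```

View pics/e1.png

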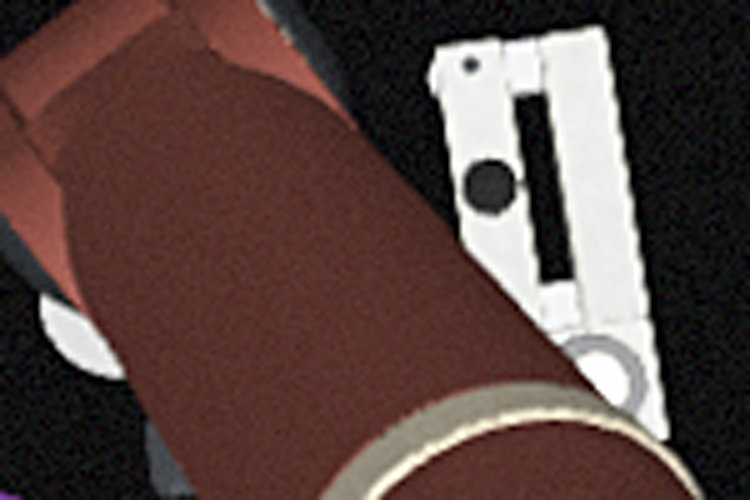

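View pics/e2.png

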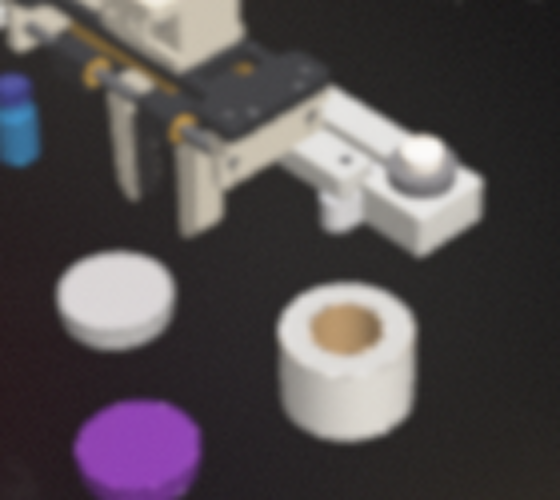

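```bash
python3 - <<'E'
from h import *
s=status.read_state();p=s["tool_pos"];R=cv2.Rodrigues(s["tool_rot"])[0]
print(p,R.round(3).tolist(),s["time_s"])
for k in(-27,27): print("expected finger",proj("scene",p+R[:,1]*k))
for uv in((292,283),(277,273)):print(ray("scene",uv,0),ray("scene",uv,6),ray("scene",uv,40))
S,d=get_image("scene");m,c,st=blob(S,(250,280,298,320));print("dish",c,ray("scene",c,12))
E=np.array(camera_model("scene")["extrinsics"]);K=np.array(camera_model("scene")["intrinsics"])
def pt(u,v):
    q=np.linalg.inv(K)@[u,v,1]*d[v,u];return (E[:3,:3].T@(q-E[:3,3])).round(1)
for uv in((294,278),(293,281),(279,269),(274,297),(290,270),(296,268)):print(uv,pt(*uv))
E
```

```text
[539.87170831  88.63404631   6.32052558] [[-0.152, 0.988, 0.0], [0.988, 0.152, 0.0], [0.0, 0.0, -1.0]] 6.3
expected finger [295.74823762 292.192948  ]
expected finger [279.80734386 280.8574826 ]
[550.51837269  70.71703319   0.        ] [544.48154441  74.27365631   6.        ] [510.27285079  94.42785396  40.        ]
[600.66519985  79.64215185   0.        ] [594.28685238  83.13799148   6.        ] [558.14288341 102.94774935  40.        ]
dish [273.63780919 299.23498233] [516.54971115 138.94774707  12.        ]
(294, 278) [500.8  94.4  60.5]
(293, 281) [508.   93.   46.5]
(279, 269) [561.6  95.3  45.4]
(274, 297) [517.2 137.2  17.1]
(290, 270) [514.9  94.7  73.3]
(296, 268) [506.   85.   80.1]
```

```bash
python3 - <<'E'
from h import *
S,d=get_image("scene");E=np.array(camera_model("scene")["extrinsics"]);K=np.array(camera_model("scene")["intrinsics"])
u,v=np.meshgrid(np.arange(262,310),np.arange(245,300));z=d[v,u]
q=np.stack([u*z,v*z,z],-1)@np.linalg.inv(K).T;P=(q-E[:3,3])@E[:3,:3]
for c in(276,278,280,291,293,295,298):
    i=c-262;print(c,[(int(vv),*P[vv-245,i].round().astype(int).tolist(),int(S[vv,c].mean())) for vv in range(262,294,2)])
a=cv2.resize(S[190:310,230:380],None,fx=5,fy=5,interpolation=cv2.INTER_CUBIC);cv2.imwrite("pics/f.png",a[:,:,::-1])
E
```

```text
276 [(262, 560, 102, 70, 134), (264, 560, 103, 64, 141), (266, 562, 102, 57, 140), (268, 564, 101, 50, 138), (270, 562, 103, 46, 130), (272, 561, 104, 42, 107), (274, 598, 84, 1, 68), (276, 591, 88, 2, 41), (278, 590, 89, -3, 39), (280, 578, 96, 2, 38), (282, 574, 98, 0, 39), (284, 566, 103, 2, 38), (286, 559, 108, 4, 45), (288, 539, 119, 17, 147), (290, 535, 122, 17, 211), (292, 525, 127, 21, 215)]
278 [(262, 556, 100, 71, 94), (264, 557, 100, 65, 109), (266, 556, 100, 60, 109), (268, 557, 100, 54, 111), (270, 561, 98, 44, 111), (272, 556, 101, 43, 112), (274, 560, 100, 35, 90), (276, 589, 84, 1, 43), (278, 580, 89, 4, 38), (280, 575, 92, 3, 38), (282, 567, 97, 5, 37), (284, 568, 97, -1, 38), (286, 561, 102, 0, 41), (288, 554, 106, 0, 129), (290, 533, 118, 16, 210), (292, 528, 120, 15, 215)]
280 [(262, 561, 92, 64, 55), (264, 559, 93, 60, 55), (266, 559, 94, 55, 54), (268, 559, 94, 49, 57), (270, 558, 95, 44, 59), (272, 557, 96, 40, 60), (274, 592, 77, 2, 54), (276, 587, 80, 0, 42), (278, 582, 83, 0, 39), (280, 575, 87, 0, 39), (282, 564, 94, 6, 39), (284, 562, 95, 1, 39), (286, 557
[... 985 characters left out ...]
2, 181), (270, 510, 86, 72, 181), (272, 506, 88, 71, 182), (274, 507, 88, 64, 182), (276, 503, 90, 63, 181), (278, 507, 88, 53, 182), (280, 508, 88, 47, 176), (282, 549, 64, 0, 115), (284, 541, 69, 3, 48), (286, 537, 71, 1, 39), (288, 530, 76, 2, 41), (290, 525, 79, 1, 40), (292, 515, 86, 6, 40)]
298 [(262, 452, 112, 144, 133), (264, 452, 113, 139, 148), (266, 453, 112, 133, 156), (268, 453, 112, 128, 154), (270, 456, 111, 121, 171), (272, 504, 81, 68, 183), (274, 509, 79, 58, 185), (276, 507, 80, 55, 184), (278, 508, 80, 49, 179), (280, 551, 54, 1, 135), (282, 539, 62, 6, 55), (284, 538, 63, 2, 42), (286, 536, 64, -2, 41), (288, 526, 70, 2, 40), (290, 522, 73, 0, 40), (292, 516, 77, 1, 41)]
```

View pics/f.png

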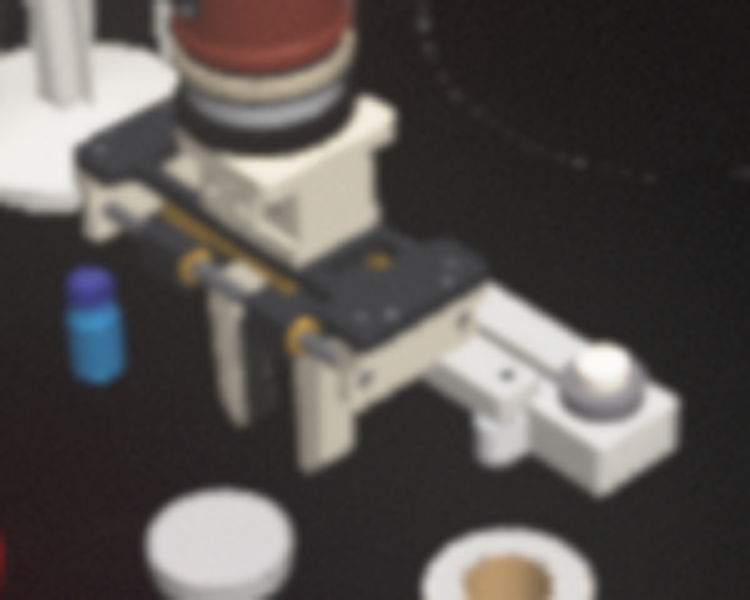

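The fingers crossed well above the dish. In the last picture the fingertips at (315,465) and (240,420) are in the air at z≈37, although the state reports 6, and the dish hasn't moved from (220,540). The tip is therefore about 30 mm higher than reported. I'll go back behind the dish and measure that offset before lowering.

```bash
python3 -m jog '[40,0,0,-0.015,0, 40,0.02,-0.003,-0.02,0, 40,0.045,-0.007,-0.02,0, 40,0.07,-0.012,-0.02,0, 40,0.09,-0.015,-0.02,0, 40,0.1,-0.016,-0.02,0, 40,0.102,-0.016,-0.01,0, 40,0.102,-0.016,0,0, 40,0.102,-0.016,0.006,0, 40,0.102,-0.016,0.006,0, 40,0.102,-0.016,0.006,0]'
cat >> h.py <<'E'
def tips():
    s=status.read_state();p=s["tool_pos"];R=cv2.Rodrigues(s["tool_rot"])[0];g=s["grip_width"]/2+9
    S,d=get_image("scene");m=camera_model("scene");E=np.array(m["extrinsics"]);K=np.array(m["intrinsics"])
    v,u=np.mgrid[150:400,150:400];z=d[v,u]
    P=(np.stack([u*z,v*z,z],-1)@np.linalg.inv(K).T-E[:3,3])@E[:3,:3]
    L=(P-p)@R
    print("t",s["time_s"],"z rep",p[2].round(1),"loc",loc(p).round(1),"F",s["ft_force"].round(1),"grip",s["grip_width"])
    for k in(-g,g):
        o=(abs(L[...,1]-k)<7)&(abs(L[...,0])<16)&(P[...,2]>9)
        if o.any(): print("finger",round(k),"lowest z",np.sort(P[...,2][o])[:6].round(1),"row",v[o].max(),"n",o.sum())
    return S
E
python3 -c "
from h import *
tips()"
```

```text
time_s: 7.78
tool_pos: [508.9, 186.7, 0.3]
tool_rot: [2.047, 2.383, 0.0]
ft_force: [-0.1, 0.4, -0.2]
grip_width: 37.0
gripper_force: 0.0
t 7.775 z rep 0.3 loc [-15.9 194.6] F [-0.1  0.4 -0.2] grip 37.02637993587625
finger -28 lowest z [28.2 30.1 31.1 31.4 34.8 35.5] row 312 n 639
finger 28 lowest z [25.4 25.4 26.  26.8 27.3 29.3] row 302 n 116
```

```bash
python3 -m jog '[40,0,0,0.006,0, 40,0,0,0.012,0, 40,0,0,0.016,0, 40,0,0,0.018,0, 40,0,0,0.018,0, 40,0,0,0.018,0]'
python3 -c "
from h import *
tips()"
```

```text
time_s: 8.57
tool_pos: [508.8, 187.0, -17.6]
tool_rot: [2.046, 2.384, 0.0]
ft_force: [-0.1, -0.1, 0.6]
grip_width: 37.4
gripper_force: 0.0
t 8.575 z rep -17.6 loc [-16.  194.9] F [-0.1 -0.1  0.6] grip 37.40926276826728
finger -28 lowest z [12.5 12.5 14.3 14.3 17.2 17.7] row 318 n 669
finger 28 lowest z [10.2 11.  12.3 12.7 13.7 13.8] row 307 n 123
```

```bash
python3 -m jog '[40,0,0,0.002,0, 40,0,0,0.004,0, 40,0,0,0.005,0, 40,0,0,0.005,0]'
python3 - <<'E'
from h import *
S=tips();b=cv2.resize(S[240:350,220:360],None,fx=5,fy=5,interpolation=cv2.INTER_CUBIC);cv2.imwrite("pics/g.png",b[:,:,::-1])
E
```

```text
time_s: 9.12
tool_pos: [508.6, 186.9, -22.8]
tool_rot: [-2.046, -2.384, 0.0]
ft_force: [-0.1, 0.3, 0.1]
grip_width: 36.9
gripper_force: 0.0
t 9.125 z rep -22.8 loc [-16.2 194.8] F [-0.1  0.3  0.1] grip 36.94415516399235
finger -27 lowest z [ 9.6 10.  10.7 10.9 11.2 13. ] row 320 n 661
finger 27 lowest z [ 9.3 10.  10.1 10.1 10.9 11.2] row 307 n 124
```

View pics/g.png

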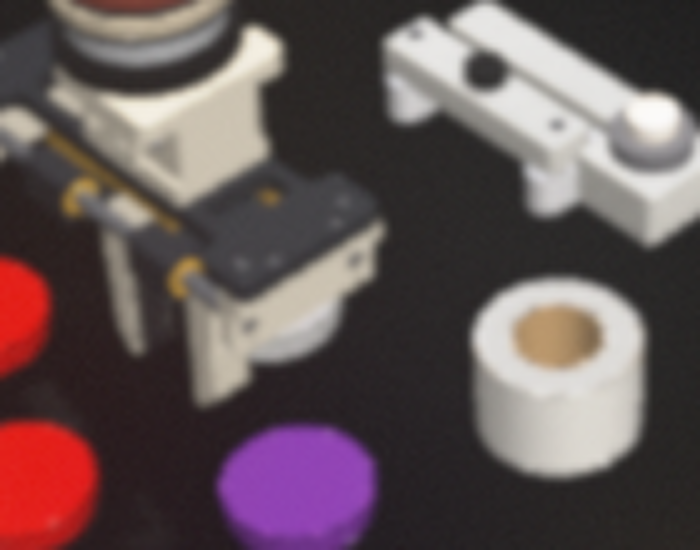

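The fingers are now low behind the dish, with tips at about (205,405) and (135,350) and z≈6 mm. The dish is at (300,330), visible behind the near finger. Repeating the push.

```bash
python3 -m jog '[40,-0.010,0,0,0, 40,-0.017,0,0,0, 40,-0.022,0.001,0,0, 40,-0.027,0.002,0,0, 40,-0.032,0.003,0,0, 40,-0.037,0.004,0,0, 40,-0.042,0.005,0,0, 40,-0.047,0.006,0,0, 40,-0.047,0.006,0,0]'
python3 - <<'E'
from h import *
S=tips();T,_=get_image("top")
L,c,st=cv2.connectedComponentsWithStats((S.min(2)>165).astype(np.uint8))[1:4] if 0 else (0,0,0)
g=S[270:330,260:330]
m=((g.min(2)>120)&(g.max(2).astype(int)-g.min(2)<14)).astype(np.uint8)
n,l,s,c=cv2.connectedComponentsWithStats(m)
for i in range(1,n):
    if s[i,4]>60: print(s[i]+[260,270,0,0,0],c[i]+[260,270],loc(ray("scene",c[i]+[260,270],12)))
E
```

```text
time_s: 10.3
tool_pos: [521.9, 140.6, -22.8]
tool_rot: [2.047, 2.383, -0.0]
ft_force: [0.1, 0.7, 0.3]
grip_width: 37.4
gripper_force: 0.0
t 10.3 z rep -22.8 loc [-10.  147.1] F [0.1 0.7 0.3] grip 37.43045019600494
finger -28 lowest z [10.2 11.  12.3 12.9 12.9 13.2] row 307 n 624
finger 28 lowest z [10.7 11.3 11.6 12.4 14.  14.8] row 296 n 112
[285 291  13  13  86] [290.46511628 297.62790698] [-37.2598418 116.963374 ]
[314 296  16  34 351] [321.86324786 314.43589744] [-122.87698771  104.72812188]
```

```bash
python3 -m jog '[40,-0.005,0.001,0,0, 40,-0.010,0.002,0,0, 40,-0.015,0.003,0,0, 40,-0.020,0.004,0,0, 40,-0.025,0.005,0,0, 40,-0.030,0.006,0,0, 40,-0.035,0.007,0,0, 40,-0.040,0.008,0,0, 40,-0.045,0.009,0,0, 40,-0.050,0.010,0,0, 40,-0.055,0.010,0,0, 40,-0.060,0.010,0,0, 40,-0.065,0.010,0,0, 40,-0.070,0.010,0,0, 40,-0.070,0.010,0,0]'
python3 - <<'E'
from h import *
S=tips();T,_=get_image("top")
a=cv2.resize(T[195:295,225:345],None,fx=4,fy=4,interpolation=cv2.INTER_CUBIC);b=cv2.resize(S[240:330,260:380],None,fx=4,fy=4,interpolation=cv2.INTER_CUBIC)
cv2.imwrite("pics/i.png",np.vstack([b])[:,:,::-1])
for z0,l in((14,"top"),):
    # expected outline of centred dish
    for q in((30,0),(-30,0),(0,30),(0,-30)):
        P=[*w(q[0],46+q[1]),16];print(proj("scene",P).round(1),S[tuple(proj("scene",P).round().astype(int)[::-1])])
print(proj("scene",[*w(0,46),16]))
g=S[262:310,275:330];m=((g.min(2)>120)&(g.max(2).astype(int)-g.min(2)<14)).astype(np.uint8)
for r in m: print("".join(".#"[x] for x in r))
E
```

```text
time_s: 12.28
tool_pos: [542.3, 72.8, -22.7]
tool_rot: [2.047, 2.382, -0.001]
ft_force: [-0.1, 0.0, 0.2]
grip_width: 37.2
gripper_force: 0.0
t 12.275 z rep -22.7 loc [-0.1 76.9] F [-0.1  0.   0.2] grip 37.208574954187775
finger -28 lowest z [ 9.4 10.5 10.5 11.5 11.7 12.1] row 290 n 590
finger 28 lowest z [ 9.6 10.2 11.4 12.  12.8 13.6] row 279 n 125
[294.3 267.6] [101  89  74]
[312.1 279.7] [190 186 184]
[293.2 279.6] [148 146 144]
[312.8 267.7] [192 185 168]
[303.10324283 273.58835975]
.......................................................
.......................................................
.......................................................
.......................................................
......................................................#
...........................##.......................###
....................................................###
..................##..............................#####
................#####............................######
...............######.............................#####
...............######...........................
[... 1379 characters left out ...]
.....................#######
.............................................##########
............................................###########
...........................................##########..
..........................................#########....
.........................................########......
.........................................#######.......
........................................#######........
........................................#######........
.......................................########........
.......................................#######.........
.......................................#######.........
........................................#######........
```

The dish is centred at about (303,274), on the lane axis. I'll push it on into the mouth.

```bash
python3 -m jog '[40,-0.004,0,0,0, 40,-0.008,0,0,0, 40,-0.012,0,0,0, 40,-0.016,0,0,0, 40,-0.020,0,0,0, 40,-0.024,0,0,0, 40,-0.028,0,0,0, 40,-0.032,0,0,0, 40,-0.036,0,0,0, 40,-0.039,0,0,0, 40,-0.041,0,0,0, 40,-0.041,0,0,0]'
python3 -c "
from h import *
tips()"
```

```text
time_s: 13.88
tool_pos: [548.4, 32.9, -22.7]
tool_rot: [2.047, 2.383, -0.0]
ft_force: [0.2, -0.5, -0.1]
grip_width: 37.3
gripper_force: 0.0
t 13.875 z rep -22.7 loc [-0.1 36.5] F [ 0.2 -0.5 -0.1] grip 37.34655996332621
finger -28 lowest z [10.4 11.8 12.1 12.2 12.7 14.5] row 281 n 592
finger 28 lowest z [ 9.8 11.1 12.1 12.3 13.  13.1] row 270 n 124
```

```bash
for i in 1; do python3 -m jog '[40,-0.002,0,0,0, 40,-0.003,0,0,0, 40,-0.004,0,0,0, 40,-0.004,0,0,0]'; done; python3 -m jog '[40,-0.001,0,0,0, 40,-0.001,0,0,0]'; python3 -m jog '[40,-0.001,0,0,0, 40,-0.001,0,0,0]'
```

```text
time_s: 14.42
tool_pos: [548.9, 29.9, -22.7]
tool_rot: [-2.045, -2.384, -0.001]
ft_force: [-0.7, 2.1, 0.6]
grip_width: 37.6
gripper_force: 0.8
time_s: 14.68
tool_pos: [549.0, 29.7, -22.7]
tool_rot: [-2.044, -2.384, -0.002]
ft_force: [-0.9, 4.2, 0.2]
grip_width: 36.8
gripper_force: 1.9
time_s: 14.92
tool_pos: [548.9, 29.5, -22.7]
tool_rot: [-2.043, -2.384, -0.003]
ft_force: [-1.2, 5.1, -0.8]
grip_width: 37.2
gripper_force: 2.7
```

The force rose to 5 N with the tip stalled at local y≈33, where a seated dish puts it. Backing off, rising and closing the fingers.

```bash
python3 -m jog '[40,0.004,0,0,0, 40,0.012,0,0,0, 40,0.025,0,0,0, 40,0.045,0,0,0, 40,0.05,0,-0.02,0, 30,0.05,0,-0.06,0, 15,0.09,0,-0.1,0, 0,0.14,0,-0.13,0, 0,0.19,0,-0.13,0, 0,0.19,0,-0.13,0]'
python3 - <<'E'
from h import *
s=status.read_state();print(loc(s["tool_pos"]),s["tool_pos"])
T,_=get_image("top");S,_=get_image("scene")
a=cv2.resize(T[195:295,265:355],None,fx=4,fy=4,interpolation=cv2.INTER_CUBIC);b=cv2.resize(S[225:325,265:375],None,fx=4,fy=4,interpolation=cv2.INTER_CUBIC)
cv2.imwrite("pics/j.png",np.hstack([a,b])[:,:,::-1])
E
```

```text
time_s: 16.18
tool_pos: [518.6, 221.8, 108.5]
tool_rot: [-2.034, -2.392, -0.006]
ft_force: [-0.5, -0.9, -0.5]
grip_width: 0.1
gripper_force: 0.0
[ -0.98500166 227.7765967 ] [518.64265703 221.76678124 108.48849278]
```

View pics/j.png

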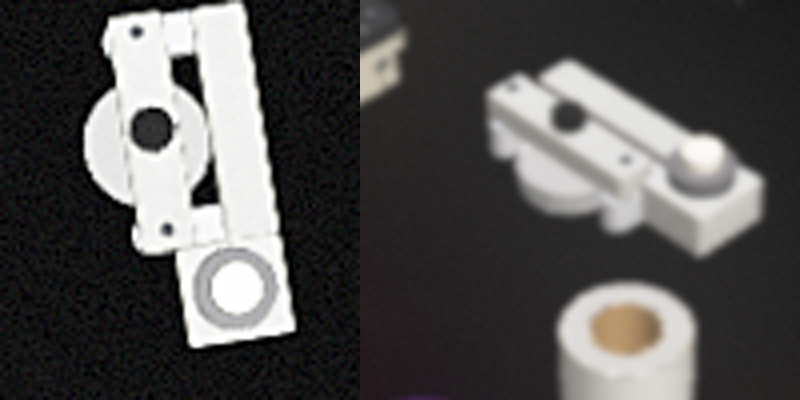

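The picture shows the dish under the bridge. Its front edge is at (83,145) and its rear edge meets the stop at (210,145). A quick numeric check, then the button approach.

```bash
python3 - <<'E'
from h import *
f=lambda a,z:loc(ray("top",(np.array(a)+.5)/4-.5+[265,195],z))
print("front edge",f((83,145),14),"stop edge",f((211,145),30),"button",f((237,288),52),"bar",f((152,130),50))
s=status.read_state();p=s["tool_pos"];rv=s["tool_rot"];print(s["time_s"],p,loc(p))
R=cv2.Rodrigues(rv)[0];print(np.degrees(np.arctan2(R[1,0],R[0,0])))
b=w(-79,-30.5);print(b,shift(p,rv,[*b,p[2]]))
E
```

```text
front edge [ 1.48647413 30.02177124] stop edge [ -9.34456715 -29.91428779] button [-78.57709568 -30.27949967] bar [-0.02394193 -2.88286427]
16.275 [520.06278201 215.16737801 107.10872625] [ -0.57944794 221.03831768]
98.8026734866407
[480.59243796 -45.33866835] [-0.2514 -0.0789  0.0004]
```

The dish front edge is at y=30.0, so it is seated. Moving over the button.

```bash
python3 -m jog '[0,-0.04,-0.012,0,0, 0,-0.08,-0.025,0,0, 0,-0.12,-0.038,0,0, 0,-0.16,-0.05,0,0, 0,-0.2,-0.063,0,0, 0,-0.235,-0.074,0,0, 0,-0.251,-0.079,0,0, 0,-0.251,-0.079,0.03,0, 0,-0.251,-0.079,0.055,0, 0,-0.251,-0.079,0.068,0, 0,-0.251,-0.079,0.068,0, 0,-0.251,-0.079,0.068,0]'
python3 - <<'E'
from h import *
tips();s=status.read_state();print(s["tool_pos"],s["ft_force"])
E
```

```text
time_s: 17.77
tool_pos: [481.2, -44.8, 39.9]
tool_rot: [2.045, 2.383, 0.002]
ft_force: [0.4, -0.6, 0.0]
grip_width: 0.9
gripper_force: 0.0
t 17.775 z rep 39.9 loc [-78.3 -30. ] F [ 0.4 -0.6  0. ] grip 0.9459644170446921
finger -9 lowest z [28.5 28.5 29.3 29.9 29.9 30.5] row 275 n 275
finger 9 lowest z [39.5 41.  41.9 42.1 42.4 42.6] row 267 n 137
[481.25204851 -44.83791435  40.05874605] [-0.737205   -0.30086043  0.36853574]
```

```bash
python3 -m jog '[0,0,0,0.006,0, 0,0,0,0.011,0, 0,0,0,0.013,0, 0,0,0,0.013,0]'; python3 -m jog '[0,0,0,0.002,0, 0,0,0,0.004,0, 0,0,0,0.004,0]';python3 -m jog '[0,0,0,0.001,0, 0,0,0,0.002,0, 0,0,0,0.002,0]'
```

```text
time_s: 18.32
tool_pos: [480.3, -45.0, 26.1]
tool_rot: [-2.046, -2.384, 0.0]
ft_force: [0.2, 0.4, 0.4]
grip_width: 0.3
gripper_force: 0.0
time_s: 18.7
tool_pos: [480.5, -45.0, 22.4]
tool_rot: [2.046, 2.384, 0.0]
ft_force: [-0.5, 0.5, 3.7]
grip_width: 0.5
gripper_force: 1.7
time_s: 19.08
tool_pos: [480.5, -45.0, 20.4]
tool_rot: [2.046, 2.384, 0.0]
ft_force: [-0.9, 0.2, 4.4]
grip_width: 0.6
gripper_force: 2.3
```

Contact is at about z_rep 23. Pressing on until the force climbs at the hard stop.

```bash
python3 -m jog '[0,0,0,0.001,0, 0,0,0,0.002,0, 0,0,0,0.002,0]'; python3 -m jog '[0,0,0,0.001,0, 0,0,0,0.002,0, 0,0,0,0.002,0]';python3 -m jog '[0,0,0,0.001,0, 0,0,0,0.001,0, 0,0,0,0.001,0]'
```

```text
time_s: 19.45
tool_pos: [480.5, -45.1, 19.7]
tool_rot: [2.045, 2.383, -0.001]
ft_force: [-2.3, -0.2, 16.8]
grip_width: 0.0
gripper_force: 8.3
time_s: 19.82
tool_pos: [480.6, -45.1, 19.4]
tool_rot: [2.044, 2.382, -0.002]
ft_force: [-6.8, 0.3, 31.2]
grip_width: 0.6
gripper_force: 15.8
time_s: 20.2
tool_pos: [480.7, -45.1, 19.3]
tool_rot: [2.043, 2.381, -0.002]
ft_force: [-8.3, -0.6, 38.8]
grip_width: 0.3
gripper_force: 19.5
```

It hit a hard stop at 39 N, well past the 5 N needed, so the button is fully down. Releasing and retreating.

```bash
python3 -m jog '[0,0,0,-0.006,0, 0,0,0,-0.015,0, 0,0,0,-0.04,0, 0,0,0,-0.08,0, 0,0,0,-0.12,0, 0,0.04,0,-0.14,0, 0,0.09,0,-0.14,0, 0,0.14,0,-0.14,0, 0,0.19,0.02,-0.14,0, 0,0.24,0.04,-0.14,0, 0,0.24,0.04,-0.14,0, 0,0.24,0.04,-0.14,0]'
python3 - <<'E'
from h import *
s=status.read_state();print(s["time_s"],s["ft_force"])
T,_=get_image("top");S,_=get_image("scene")
T0=np.load("/tmp/top.npz")["p"];S0=np.load("/tmp/scene.npz")["p"]
f=lambda a,z:loc(ray("top",a,z))
row=T[231].min(1);print("row231",row[278:300].tolist())
for n,b in(("tape",(238,290,285,340)),("read",(290,190,345,285))):
    print(n,blob(T0,b)[1:],blob(T,b)[1:])
for nm,(x0,y0,x1,y1) in dict(vial=(232,155,255,182),amber=(430,290,468,325),btn=(310,255,336,280)).items():
    print(nm,"top diff",np.abs(T[y0:y1,x0:x1].astype(int)-T0[y0:y1,x0:x1]).mean().round(1))
for nm,(x0,y0,x1,y1) in dict(vial=(240,240,260,270),amber=(435,225,465,268),tape=(310,292,355,338),btn=(338,252,368,286)).items():
    print(nm,"scene diff",np.abs(S[y0:y1,x0:x1].astype(int)-S0[y0:y1,x0:x1]).mean().round(1))
E
```

```text
time_s: 21.7
tool_pos: [483.3, 197.4, 154.6]
tool_rot: [-2.046, -2.383, 0.003]
ft_force: [0.2, 0.0, -0.0]
grip_width: 0.5
gripper_force: 0.0
21.7 [ 0.17948907  0.03283433 -0.0253343 ]
row231 [10, 15, 19, 19, 21, 17, 4, 3, 214, 238, 231, 226, 224, 227, 228, 228, 225, 230, 200, 239, 216, 117]
tape (array([261.49512195, 314.8402439 ]), array([  5,   6,  38,  38, 820], dtype=int32)) (array([261.47636364, 314.76727273]), array([  5,   6,  38,  38, 825], dtype=int32))
read (array([315.95644961, 237.62712567]), array([   0,    5,   49,   87, 2411], dtype=int32)) (array([314.35143067, 236.86206897]), array([   0,    5,   49,   87, 2726], dtype=int32))
vial top diff 6.5
amber top diff 6.5
btn top diff 5.1
vial scene diff 43.8
amber scene diff 2.6
tape scene diff 0.8
btn scene diff 0.8
```

```bash
python3 -c "
from cell import hand_in
print(hand_in())"
```

```text
the job is handed in; nothing more can be done
None
```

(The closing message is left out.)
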